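# Set and lock the stop rail of a microscope light base

## Robot

A 6-joint arm with a two-finger parallel gripper is mounted at the origin on the work surface. World frame = base frame: x ahead of the robot, y to its left, z up, the work surface at z = 0. Lengths are in m, angles in rad, forces in N, time in s.
With the tool pointing down it reaches from about 0.2 to 0.875 m from the base axis. Payload 3.4 kg.
Tool frame: the origin (TCP) lies between the finger pads; the fingertips stand 14 mm ahead of it and the grasp point (between the pads) lies 5 mm behind it (env.tips_ahead is the distance from the TCP to the fingertips, in m); z points along the fingers, y is the line along which they close (so a half turn about z gives the same grasp; the last joint's range is limited). The gripper opens to 94 mm and grips with 3 to 60 N. Pads are 16 mm wide; open, the fingers measure 119 mm over their backs; the gripper's body (75 mm by 177 mm) begins 78 mm behind the grasp point.
Start: joints at [-1.371, 0.276, 1.505, -0, 1.361, -0.121], TCP at [0.181, -0.546, 0.196] pointing down, gripper open.
Joint ranges: [-2.89, 2.89], [-0.75, 2.08], [0.22, 2.7], [-1.18, 4.32], [0.11, 2.71], [-2.7, 2.7]. Speed limits (rad/s): [2.57, 2.57, 3.14, 3.14, 3.14, 3.14].

## Interface

Orientations are given as a 3x3 rotation matrix whose columns are the frame's x, y, z axes.
In Python, from plant import env gives the robot as it stands. The module is installed in compiled form; this text tells all that it offers.
- The arm moves only by the tool send_rows, never from a script. Its argument "targets" is a list of rows, each a list of 4 numbers: the shift along the tool's x, y, z in m, then the turn about the tool's z in rad. In form: [[tx, ty, tz, spin], ...]. A call has 1 to 20 rows; each row shifts and turns the commanded pose from where the row before left it, along the tool's axes as they then stand; what a row does not reach is not made up. A row lasts 1/12 s, in which the tool goes at most 41.7 mm and 7.16 degrees, less where a joint would pass 70% of its speed; a pose out of reach is approached as far as the arm can. A call is refused whole if a number of a shift passes 0.0417 or a number of a turn 0.125, either way. A call with a gripper value outside its range is refused whole. "gripper" is the opening, from 0 (shut) to 1 (fully open), set as the call begins (left out, the last holds). The fingers move at their own pace and stop on an object; the grip force is fixed at half the most. Time passes only in rows, so rows that do not move let the fingers close. It gives the time, the measured TCP pose, the force, the opening and the grip force at its end, in the units of the state.
- env.sense(): the state, without advancing time (a new reading comes with each control period).
- env.read_camera(name): name is "scene" or "top" or "wrist"; returns the picture (420x560x3 uint8, red, green, blue); there is no depth.
- env.camera_info(name): a dict with "mtx" (3x3 intrinsics, pixels), "origin" and "attitude" of the camera in the world; the wrist camera has in their place "mount" (4x4, takes a point from camera to tool coordinates, whose origin is the TCP and whose axes are the flange's). Camera axes: x right, y up, looking along -z (the intrinsics and any distortion apply to the point x, -y, -z); pixel columns grow to the right and rows downward; lengths in m; the calibration is good to about 2 mm. The wrist camera is an equidistant fisheye: a pixel r from the principal point sees the ray r / f radians off the axis. A picture is of the moment at which its call begins: read the wrist's pose just before it. camera_info takes no time and is no camera call.
- env.sign_off(): hands the job in; it is judged then, once.
The state is a dict: "t": time; "joint_pos": joint angles; "qvel": joint speeds; "joint_efforts": joint torques, N m; "ee_pos": TCP position; "tcp_rot": TCP orientation; "ft_force": force on the tool from outside, world axes, zero at the start; "wrist_torque": the same for the moment, N m; "opening": opening from 0.0 (shut) to 1.0 (fully open); "grip_force": force on a finger pad.
Only numpy, scipy, OpenCV 4.12 (cv2) and the standard library are available. Lean on these libraries where they do the work, as an engineer would, in place of code of your own. Each camera call takes 0.05 s, during which the arm holds its last target. There are 200 camera calls.

## Task

Slide the slotted steel stop rail of the microscope's light base back along its slots until its tab rests against the tip of the micrometer, which marks where it belongs, pressing only lightly because the micrometer is a delicate instrument. Then, with the tab still up against the tip, swing both black clamping levers clockwise to tighten them until they are firm but not overtightened, and leave everything else on the bench alone.

Things in the scene. Friction and masses are not known exactly. Their poses are not given: they have to be found in the camera images.
- light_base: White light base of a stereo microscope, a fixed slab 290 x 190 mm, its top 40 mm above the bench. Origin: centre of its underside. Its x axis (lengthwise, level) is the direction in which the rail must slide, from the round glass window towards the micrometer; y across it, z up. A small glass dish stands on its window end.
- rail: Stop rail, a loose steel plate of about 0.6 kg flat on the light base: 6 mm thick, 140 mm wide (y), with two slots along x (42 x 7 mm, at y = -45 and +45 mm) over 6 mm studs that guide it. Origin: on its underside, mid-width; x is the sliding direction. With loose levers it takes 2 to 6 N to slide; it stops hard where the tab meets the micrometer tip, 6 to 30 mm from its start.
- rail_lip (a point): Middle of the outer face of the rail's upright lip, 14 mm above the base's top. The lip is 6 mm thick, 140 mm long, and stands from 0 to 22 mm above the base's top, along the rail's edge nearest the window; this face looks along -x of the rail. Push here, along +x.
- rail_tab (a point): Middle of the outer face of the small bent-up tab (26 mm wide, 24 mm high) at the rail's other edge, 14 mm above the base's top; this face looks along +x, to the micrometer tip.
- spindle: Micrometer spindle, a steel rod 6.6 mm thick with a silver thimble, clamped in a lug on the light base. Origin: centre of the free tip's flat face, 14 mm above the base's top; the rod runs from there along +x. The tip marks the place where the rail's tab belongs. A proper touch is 3 to 8 N at the tip (beyond the friction of the rail); more than 12 N harms it.
- lever_a: Black clamping lever on the stud at y = +45 mm of the light base, swinging level about the stud. Origin: on its axis, at mid-height of its arm, 35.5 to 37.5 mm above the base's top; the arm points along its x axis, 12 mm thick and high, straight to 56 mm, end 64 mm from the axis; hub 23 mm wide. Clockwise from above tightens. Nothing else near it stands over 26 mm above the base's top.
- lever_b: The same lever at y = -45 mm. Each sits at random on its stud and starts loosened by a different amount; it turns with an even 0.2 N m, sinking 2.5 mm per rad, until its washer meets the rail; then the torque rises ever faster, 0.2 N m within 0.2 rad. Firm is 0.35 to 0.5 N m (8 to 11 N at 45 mm from the axis), 0.3 to 1.3 rad on; over 0.55 N m overtightens. It stays where it is left.
- petri_dish: Bystander, leave alone: flat glass dish 60 mm across, 14 mm high, standing on the light base near the corner at its -x end, +y side. Origin: centre of its underside.
- jar: Bystander: closed glass jar, 72 mm across, 100 mm high. Origin: centre of its underside.
- slide_box: Bystander: small carton 85 x 60 x 35 mm. Origin: centre of its underside.
- pencil: Bystander: green pencil 165 mm long lying on the tiles. Origin: middle of its underside.
- forceps: Bystander: steel forceps 130 mm long lying on the tiles. Origin: near their middle, underside.
- screwdriver: Bystander: screwdriver 160 mm long lying on the tiles. Origin: near its middle, underside.
- stain_bottle: Bystander: small amber bottle, 36 mm across, 65 mm high. Origin: centre of its underside.
- watch_glass: Bystander: white bowl, 70 mm across, 22 mm high. Origin: centre of its underside.
There are look-alikes about, which are no part of the job. Leave any red look-alike of the rail alone.

How it is judged:
By the outcome, as a careful person would: the job done as asked, in the order asked, and still so for the second after the job is handed in, with the robot touching nothing.
It also fails if it takes over 72 s, if anything falls off the work surface, if the arm or the gripper's body presses on something with over 40 N, if the wrist force passes 120 N, or if a joint passes its speed limit or range.

## Working session

There is one attempt and no reset: what is moved stays moved. The work goes in short steps, Python scripts to look and compute and a tool call to move; the robot and the scene stay as the last step left them, time stands still between calls to the robot, and variables do not carry over. Pictures are saved under pics/ and viewed, at most 10 in all, crops included, and the job is handed in when it is done.

Besides the shell and the picture viewer there is one more tool, called after ">>>" as name(argument=value, ...), one argument or row to a line, values as JSON. send_rows: Moves the arm, as the interface text tells. Its arguments: {"type":"object","properties":{"targets":{"type":"array","items":{"type":"array","items":{"type":"number"}}},"gripper":{"type":"number"}},"required":["targets"]}

```bash
mkdir -p pics
python3 - <<'E'
from plant import env
import cv2,numpy as np
s=env.sense();print(s['t'],s['ee_pos'],s['tcp_rot'],s['ft_force'],env.tips_ahead)
for n in ['scene','top','wrist']:
    im=env.read_camera(n);cv2.imwrite(f'pics/{n}0.png',im[:,:,::-1]);print(n,env.camera_info(n))
E
```

```text
0.0 [ 0.18118652 -0.54510267  0.19502954] [[ 9.48985389e-01  3.15319831e-01 -3.68673014e-04]
 [ 3.15319984e-01 -9.48983817e-01  1.73839176e-03]
 [ 1.98284670e-04 -1.76595835e-03 -9.99998421e-01]] [ 0.48710047 -0.08719778  0.19797123] 0.014
scene {'mtx': array([[452.18826143,   0.        , 280.11699903],
       [  0.        , 452.18826143, 199.02705558],
       [  0.        ,   0.        ,   1.        ]]), 'origin': array([ 1.0863708 , -0.88690239,  0.7444042 ]), 'attitude': array([[ 0.84371224, -0.28277622,  0.45627543],
       [ 0.53650308,  0.47227666, -0.69937057],
       [-0.01772287,  0.83486068,  0.55017592]])}
top {'mtx': array([[406.7264411 ,   0.        , 287.59491877],
       [  0.        , 406.7264411 , 209.97235755],
       [  0.        ,   0.        ,   1.        ]]), 'origin': array([ 0.36121585, -0.00945498,  0.9851566 ]), 'attitude': array([[ 0.02736951,  0.98069204, -0.19363377],
       [-0.99902954,  0.03352227,  0.02856979],
       [ 0.03450921,  0.19266391,  0.98065781]])}
wrist {'mtx': array([[325.1922621 ,   0.        , 282.11820821],
       [  0.        , 325.1922621 , 202.22370955],
       [  0.        ,   0.        ,   1.        ]]), 'mount': array([[ 2.04413903e-04,  9.70123995e-01,  2.42609547e-01,
         6.89062080e-02],
       [ 9.99999939e-01, -2.66810446e-04,  2.24332992e-04,
         2.54120376e-04],
       [ 2.82361580e-04,  2.42609486e-01, -9.70123991e-01,
        -1.88872033e-01],
       [ 0.00000000e+00,  0.00000000e+00,  0.00000000e+00,
         1.00000000e+00]])}
```

View pics/top0.png

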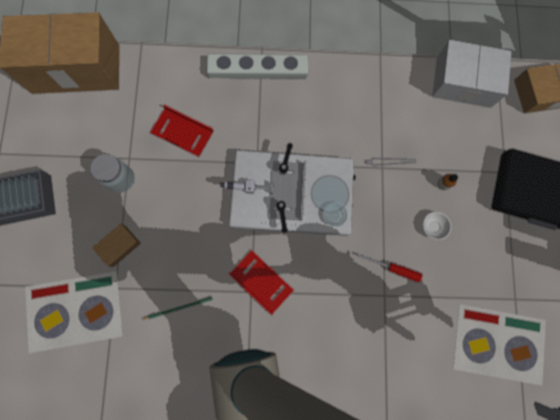

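View pics/scene0.png

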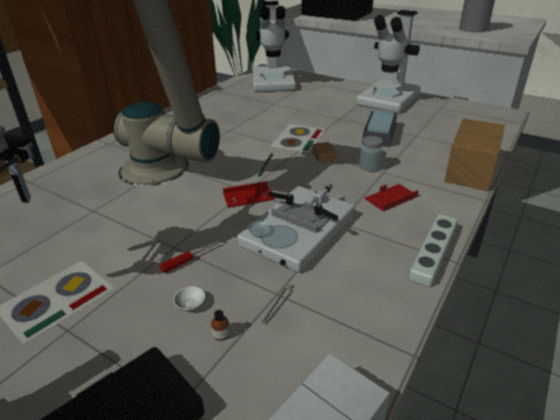

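The white base spans roughly (230–355, 150–235) in the top view: window right at (330,195), micrometer left at (230,185), dish at (333,213). Rail candidates are the grey plate on the base at (285,190) and red plates at (182,130) and (262,282). The grey steel one sits on the studs on the base, so it is the rail; the red ones are look-alikes. Levers: A hub (281,205), pointing down; B hub (284,168), pointing up. I'll confirm in an enlarged crop.

```bash
cat > h.py <<'E'
from plant import env
import cv2,numpy as np
def ray(n,u,v,s=None):
    c=env.camera_info(n);K=c['mtx']
    x=(u-K[0,2])/K[0,0];y=(v-K[1,2])/K[1,1]
    if n=='wrist':
        r=np.hypot(x,y);d=np.array([x/r*np.sin(r),-y/r*np.sin(r),-np.cos(r)])
        M=c['mount'];R=s['tcp_rot'];return s['ee_pos']+R@M[:3,3],R@M[:3,:3]@d
    d=np.array([x,-y,-1]);return c['origin'],c['attitude']@d
def pt(n,u,v,z,s=None):
    o,d=ray(n,u,v,s);return o+d*(z-o[2])/d[2]
def proj(n,P,s=None):
    c=env.camera_info(n);K=c['mtx']
    if n=='wrist':
        M=c['mount'];R=s['tcp_rot'];o=s['ee_pos']+R@M[:3,3];A=R@M[:3,:3]
    else: o=c['origin'];A=c['attitude']
    q=A.T@(np.array(P)-o);q=np.array([q[0],-q[1],-q[2]])
    if n=='wrist':
        r=np.hypot(q[0],q[1]);t=np.arctan2(r,q[2]);x,y=q[0]/r*t,q[1]/r*t
    else:x,y=q[0]/q[2],q[1]/q[2]
    return K[0,0]*x+K[0,2],K[1,1]*y+K[1,2]
E
python3 - <<'E'
from h import *
im=cv2.imread('pics/top0.png')[140:245,220:365]
cv2.imwrite('pics/crop.png',cv2.resize(im,None,fx=5.5,fy=5.5,interpolation=cv2.INTER_CUBIC))
a=im.min(axis=2)
m=(a>135).astype(np.uint8)
m=cv2.morphologyEx(m,cv2.MORPH_CLOSE,np.ones((9,9)))
cs,_=cv2.findContours(m,0,2);c=max(cs,key=cv2.contourArea)
print(cv2.contourArea(c))
b=cv2.boxPoints(cv2.minAreaRect(c))+[220,140]
for p in b: print(p,pt('top',*p,0.04).round(4))
for p in [(281,205),(284,168),(285,230),(289,146)]:print(p,pt('top',*p,.079).round(4))
E
```

```text
6653.0
[230.30088806 225.48671722] [0.5063 0.0961 0.04  ]
[235.26548767 151.0177021 ] [0.6893 0.0941 0.04  ]
[355.66369629 159.04425049] [ 0.6803 -0.1999  0.04  ]
[350.69909668 233.51326752] [ 0.4964 -0.1872  0.04  ]
(281, 205) [ 0.5512 -0.0205  0.079 ]
(284, 168) [ 0.639  -0.0248  0.079 ]
(285, 230) [ 0.494  -0.0313  0.079 ]
(289, 146) [ 0.6931 -0.035   0.079 ]
```

View pics/crop.png

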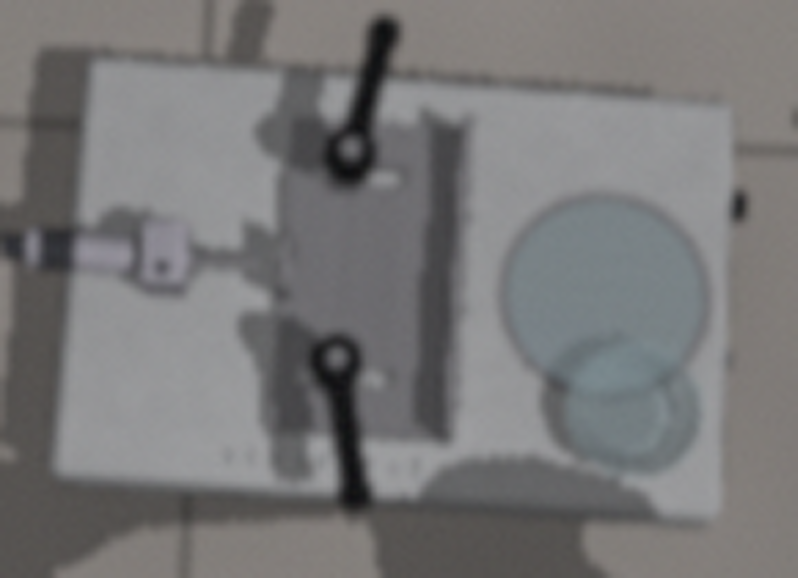

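The crop confirms it: a grey steel plate with a dark upright lip at its right edge (crop x≈460), studs with lever hubs at (336,358) for A and (350,152) for B, and spindle tip near (240,258). Next I move over it for a near look.

>>> send_rows(
  targets=[
    [0.0289,-0.0164,0,0],
    [0.0289,-0.0164,0,0],
    [0.0289,-0.0164,0,0],
    [0.0289,-0.0164,0,0],
    [0.0289,-0.0164,0,0],
    [0.0289,-0.0164,0,0],
    [0.0289,-0.0164,0,0],
    [0.0289,-0.0164,0,0],
    [0.0289,-0.0164,0,0],
    [0.0289,-0.0164,0,0],
    [0.0289,-0.0164,0,0],
    [0.0289,-0.0164,0,0],
    [0.0289,-0.0164,0,0],
    [0.0289,-0.0164,0,0],
    [0.0289,-0.0164,0,0],
    [0.0289,-0.0164,0,0],
    [0.0289,-0.0164,0,0],
    [0.0289,-0.0164,0,0],
  ],
  gripper=0,
)

```text
t: 1.65
ee_pos: [0.5826, -0.1, 0.1955]
tcp_rot: [[0.949, 0.316, -0.001], [0.316, -0.949, -0.0], [-0.001, -0.0, -1.0]]
ft_force: [0.3, -0.5, -0.2]
opening: 0.002
grip_force: 0.0
```

>>> send_rows(
  targets=[
    [0,0,0,0.122],
    [0,0,0,0.122],
    [0,0,0,0.122],
    [0,0,0,0],
    [0,0,0,0],
  ],
)

```text
t: 2.07
ee_pos: [0.5817, -0.1014, 0.1955]
tcp_rot: [[0.999, -0.042, -0.001], [-0.042, -0.999, 0.0], [-0.001, -0.0, -1.0]]
ft_force: [0.2, -0.5, 0.6]
opening: 0.002
grip_force: 0.0
```

Run:
```python
from h import *
import pickle
s=env.sense();im=env.read_camera('wrist');cv2.imwrite('pics/w1.png',im[:,:,::-1]);pickle.dump(s,open('w1.pkl','wb'))
print(s['t'],s['ee_pos'],s['tcp_rot'].round(3),s['joint_pos'],s['ft_force'],s['opening'])
k=5.5
for n,x,y in [('TL',92,58),('TR',733,103),('BL',55,477),('BR',715,520)]:print(n,pt('top',220+x/k,140+y/k,.04).round(4))
```

```text
2.0667 [ 0.58169915 -0.10140319  0.19551481] [[ 0.999 -0.042 -0.001]
 [-0.042 -0.999  0.   ]
 [-0.001 -0.    -1.   ]] [-2.90344330e-01  2.99841725e-01  1.47120279e+00 -7.37454900e-05
  1.37125458e+00  1.32247565e+00] [ 0.17693027 -0.45033542  0.55929607] 0.0015441981682764617
TL [0.6906 0.0906 0.04  ]
TR [ 0.6809 -0.194   0.04  ]
BL [0.5033 0.0966 0.04  ]
BR [ 0.4939 -0.1855  0.04  ]
```

View pics/w1.png

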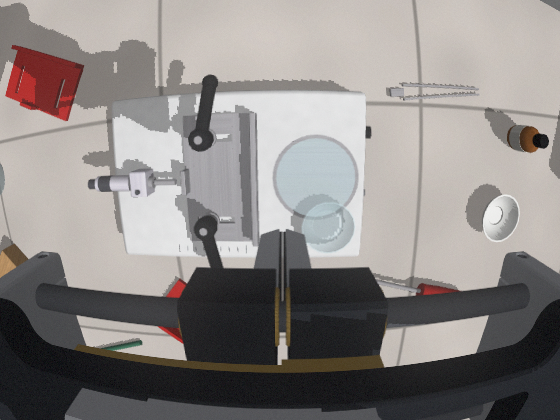

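Near view: hub B (200,139) with arm end at (210,80); hub A (206,228) with its arm running down; lip outer edge at x≈257 from y=113 to 243; spindle tip near (178,182); dish (327,226).

Run:
```python
from h import *
import pickle
s=pickle.load(open('w1.pkl','rb'))
def P(t,u,v,z):print(t,pt('wrist',u,v,z,s).round(4))
for q in [(114,102),(365,93),(126,255),(359,255)]:P('corner',*q,.04)
P('lip',257,113,.062);P('lip',257,243,.062)
P('lipbase',257,113,.04);P('lipbase',257,243,.04)
P('hubB',200,139,.085);P('hubA',206,228,.085);P('endB',210,78,.082);P('armA',215,255,.082)
P('tip',178,182,.054);P('tab',184,182,.06);P('dish',327,226,.05)
im=cv2.imread('pics/w1.png')[60:290,90:380]
cv2.imwrite('pics/w1c.png',cv2.resize(im,None,fx=2.7,fy=2.6,interpolation=cv2.INTER_CUBIC))
```

```text
corner [0.6907 0.0862 0.04  ]
corner [ 0.6807 -0.1945  0.04  ]
corner [0.5045 0.0969 0.04  ]
corner [ 0.4971 -0.1886  0.04  ]
lip [ 0.6612 -0.0806  0.062 ]
lip [ 0.5265 -0.0729  0.062 ]
lipbase [ 0.6619 -0.079   0.04  ]
lipbase [ 0.518  -0.0707  0.04  ]
hubB [ 0.6399 -0.0275  0.085 ]
hubA [ 0.5526 -0.0254  0.085 ]
endB [ 0.6969 -0.0396  0.082 ]
armA [ 0.5222 -0.0307  0.082 ]
tip [0.5949 0.0089 0.054 ]
tab [5.956e-01 1.000e-04 6.000e-02]
dish [ 0.5383 -0.1491  0.05  ]
```

View pics/w1c.png

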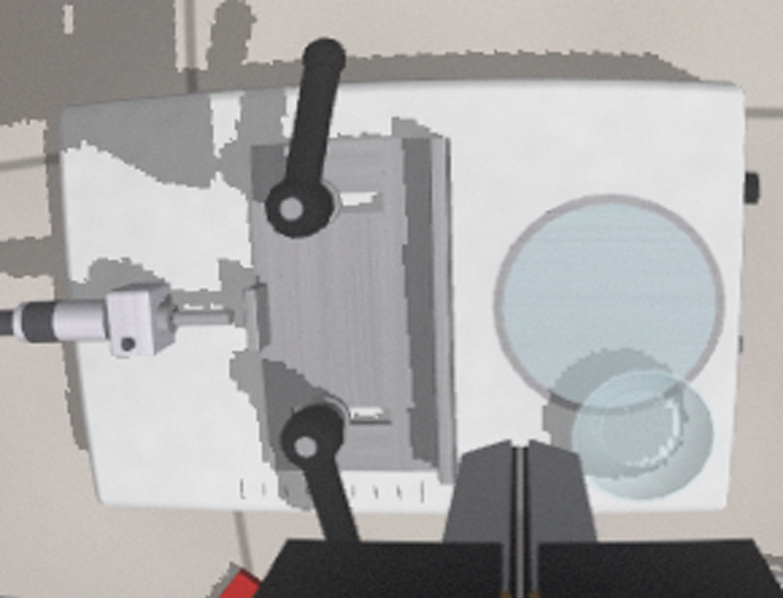

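Crop shows spindle tip at crop (233,318) and tab face at (247,320), so a gap of about 8–10 mm; the lip is clear at mid-width. Hub spacing measures 87 mm, against an expected 90. I'll descend in front of the lip.

>>> send_rows(
  targets=[
    [0.0125,0.004,0,0],
    [0,0,0.0267,0],
    [0,0,0.0267,0],
    [0,0,0.0267,0],
    [0,0,0.0267,0],
    [0,0,0.0267,0],
    [0,0,0,0],
    [0,0,0,0],
  ],
)

```text
t: 2.78
ee_pos: [0.5931, -0.106, 0.0614]
tcp_rot: [[0.999, -0.044, -0.003], [-0.044, -0.999, 0.001], [-0.003, -0.001, -1.0]]
ft_force: [0.3, -0.2, 0.5]
opening: 0.007
grip_force: 0.0
```

>>> send_rows(
  targets=[
    [0,-0.004,0,0],
    [0,-0.004,0,0],
    [0,-0.002,0,0],
    [0,0,0,0],
  ],
)

```text
t: 3.12
ee_pos: [0.5956, -0.0956, 0.064]
tcp_rot: [[0.999, -0.044, 0.003], [-0.044, -0.999, -0.001], [0.003, 0.0, -1.0]]
ft_force: [0.1, 0.2, 0.2]
opening: 0.005
grip_force: 0.0
```

>>> send_rows(
  targets=[
    [0,-0.001,0,0],
    [0,-0.001,0,0],
    [0,-0.001,0,0],
    [0,-0.001,0,0],
    [0,0,0,0],
  ],
)

```text
t: 3.53
ee_pos: [0.5948, -0.0919, 0.0623]
tcp_rot: [[0.999, -0.045, -0.0], [-0.045, -0.999, 0.0], [-0.0, 0.0, -1.0]]
ft_force: [0.3, 0.3, -0.2]
opening: 0.007
grip_force: 0.0
```

>>> send_rows(
  targets=[
    [0,-0.001,0,0],
    [0,-0.001,0,0],
    [0,-0.001,0,0],
    [0,0,0,0],
  ],
)

```text
t: 3.87
ee_pos: [0.5949, -0.0889, 0.0623]
tcp_rot: [[0.999, -0.045, -0.0], [-0.045, -0.999, 0.0], [-0.0, -0.0, -1.0]]
ft_force: [-0.4, -0.4, 0.4]
opening: 0.006
grip_force: 0.0
```

>>> send_rows(
  targets=[
    [0,-0.001,0,0],
    [0,-0.001,0,0],
    [0,-0.001,0,0],
  ],
)

```text
t: 4.12
ee_pos: [0.5951, -0.0861, 0.0623]
tcp_rot: [[0.999, -0.045, -0.0], [-0.045, -0.999, -0.0], [-0.0, 0.0, -1.0]]
ft_force: [0.0, -0.1, 0.1]
opening: 0.005
grip_force: 0.0
```

>>> send_rows(
  targets=[
    [0,-0.001,0,0],
    [0,-0.001,0,0],
  ],
)

```text
t: 4.28
ee_pos: [0.5952, -0.084, 0.0624]
tcp_rot: [[0.999, -0.045, -0.0], [-0.045, -0.999, -0.0], [-0.0, 0.0, -1.0]]
ft_force: [0.3, 0.2, -0.8]
opening: 0.006
grip_force: 0.0
```

>>> send_rows(
  targets=[
    [0,-0.001,0,0],
    [0,-0.001,0,0],
  ],
)

```text
t: 4.45
ee_pos: [0.5953, -0.082, 0.0624]
tcp_rot: [[0.999, -0.045, 0.0], [-0.045, -0.999, -0.0], [0.0, 0.0, -1.0]]
ft_force: [-0.4, -0.1, -0.2]
opening: 0.004
grip_force: 0.0
```

>>> send_rows(
  targets=[
    [0,-0.001,0,0],
    [0,-0.001,0,0],
  ],
)

```text
t: 4.62
ee_pos: [0.5954, -0.08, 0.0624]
tcp_rot: [[0.999, -0.045, -0.0], [-0.045, -0.999, -0.0], [-0.0, 0.0, -1.0]]
ft_force: [-0.6, -0.1, -0.2]
opening: 0.004
grip_force: 0.0
```

>>> send_rows(
  targets=[
    [0,-0.001,0,0],
    [0,-0.001,0,0],
  ],
)

```text
t: 4.78
ee_pos: [0.5955, -0.078, 0.0624]
tcp_rot: [[0.999, -0.045, 0.0], [-0.045, -0.999, -0.0], [0.0, 0.0, -1.0]]
ft_force: [-0.3, 0.1, 0.2]
opening: 0.002
grip_force: 0.0
```

>>> send_rows(
  targets=[
    [0,-0.001,0,0],
    [0,-0.001,0,0],
  ],
)

```text
t: 4.95
ee_pos: [0.5956, -0.076, 0.0623]
tcp_rot: [[0.999, -0.045, 0.0], [-0.045, -0.999, -0.0], [0.0, 0.0, -1.0]]
ft_force: [-0.8, -0.1, 0.1]
opening: 0.0
grip_force: 0.0
```

>>> send_rows(
  targets=[
    [0,-0.001,0,0],
    [0,-0.001,0,0],
  ],
)

```text
t: 5.12
ee_pos: [0.5957, -0.074, 0.0624]
tcp_rot: [[0.999, -0.045, 0.0], [-0.045, -0.999, -0.0], [0.0, 0.0, -1.0]]
ft_force: [0.3, 0.5, 0.2]
opening: -0.001
grip_force: 0.0
```

Run:
```python
from h import *
import pickle
s=env.sense();im=env.read_camera('wrist')[:,:,::-1];pickle.dump(s,open('w2.pkl','wb'));cv2.imwrite('pics/w2.png',im)
print(s['ft_force'],s['ee_pos'],[np.round(proj('wrist',P,s)) for P in [s['ee_pos']+[0,0,-.014],s['ee_pos']]])
t=env.read_camera('top')[:,:,::-1];cv2.imwrite('pics/t2.png',t)
a=cv2.resize(im[60:300,120:390],(540,480),interpolation=cv2.INTER_CUBIC)
cv2.imwrite('pics/w2c.png',a)
```

```text
[0.28709353 0.51311559 0.19649225] [ 0.59565842 -0.07404838  0.06238287] [array([281., 229.]), array([281., 237.])]
```

View pics/w2c.png

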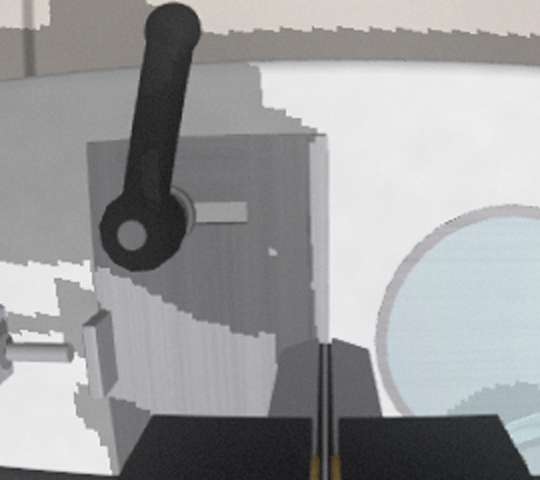

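Run:
```python
from h import *
import pickle
s=pickle.load(open('w2.pkl','rb'))
def P(t,c,r,z):print(t,pt('wrist',120+c/2,60+r/2,z,s).round(4))
P('lip outer N',328,133,.062);P('lip outer mid',328,335,.062);P('lip inner',312,135,.062)
P('hubB',132,234,.085);P('endB',173,4,.082)
P('tip',72,352,.054);P('tab face top',84,328,.064);P('tab back',100,311,.064)
P('edge',262,62,.04)
for d in (-.0125,.0125):
  for x in (.604,.588):
    u=proj('wrist',[x,-.074+d,.048],s);print('finger corner',(u[0]-120)*2,(u[1]-60)*2)
```

```text
lip outer N [ 0.6623 -0.0788  0.062 ]
lip outer mid [ 0.6013 -0.0761  0.062 ]
lip inner [ 0.6619 -0.0742  0.062 ]
hubB [ 0.6392 -0.0254  0.085 ]
endB [ 0.6996 -0.0399  0.082 ]
tip [0.5955 0.0111 0.054 ]
tab face top [0.607 0.001 0.064]
tab back [ 0.6124 -0.0053  0.064 ]
edge [ 0.6863 -0.0588  0.04  ]
finger corner 359.1528115222968 312.2327766796567
finger corner 360.55446892858095 358.14282491220706
finger corner 282.65606480020233 315.50720174676064
finger corner 285.7093211139312 361.26328070206245
```

Run:
```python
import cv2
im=cv2.imread('pics/w2.png')[205:275,235:335]
t=cv2.imread('pics/t2.png')[140:245,240:345]
a=cv2.resize(im,(600,420),interpolation=cv2.INTER_CUBIC)
a=cv2.convertScaleAbs(a,alpha=1.5)
cv2.imwrite('pics/w2z.png',a)
```

```text
(no output)
```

View pics/w2z.png

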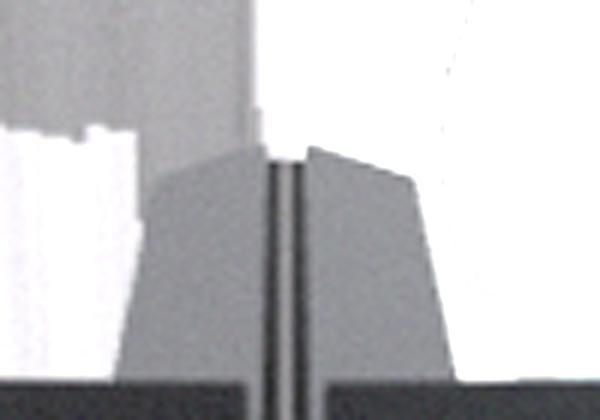

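>>> send_rows(
  targets=[
    [0,0.015,0,0],
    [0,0.015,0,0],
    [0,0,0.003,0],
    [0,0,0.003,0],
    [0,0,0,0],
  ],
)

```text
t: 5.63
ee_pos: [0.5936, -0.1045, 0.0555]
tcp_rot: [[0.999, -0.047, -0.002], [-0.047, -0.999, 0.001], [-0.002, -0.001, -1.0]]
ft_force: [0.6, -0.0, -0.1]
opening: -0.0
grip_force: 0.0
```

>>> send_rows(
  targets=[
    [0,0,0.001,0],
    [0,0,0.001,0],
  ],
)

```text
t: 5.8
ee_pos: [0.5942, -0.1039, 0.0542]
tcp_rot: [[0.999, -0.045, -0.0], [-0.045, -0.999, 0.0], [-0.0, -0.0, -1.0]]
ft_force: [0.2, -0.6, 1.0]
opening: 0.001
grip_force: 0.0
```

>>> send_rows(
  targets=[
    [0,0,0.001,0],
    [0,0,0,0],
  ],
)

```text
t: 5.97
ee_pos: [0.5942, -0.1037, 0.0532]
tcp_rot: [[0.999, -0.045, -0.0], [-0.045, -0.999, 0.0], [-0.0, -0.0, -1.0]]
ft_force: [-0.6, 0.1, -0.2]
opening: 0.007
grip_force: 0.0
```

>>> send_rows(
  targets=[
    [0,0,0.001,0],
    [0,0,0,0],
  ],
)

```text
t: 6.13
ee_pos: [0.5942, -0.1039, 0.0522]
tcp_rot: [[0.999, -0.045, -0.0], [-0.045, -0.999, -0.0], [-0.0, 0.0, -1.0]]
ft_force: [0.3, -0.6, 0.1]
opening: 0.006
grip_force: 0.0
```

>>> send_rows(
  targets=[
    [0,0,0.001,0],
    [0,0,0,0],
  ],
)

```text
t: 6.3
ee_pos: [0.5942, -0.104, 0.0512]
tcp_rot: [[0.999, -0.045, -0.0], [-0.045, -0.999, -0.0], [-0.0, 0.0, -1.0]]
ft_force: [0.2, 0.8, 0.5]
opening: 0.008
grip_force: 0.0
```

>>> send_rows(
  targets=[
    [0,0,0.001,0],
    [0,0,0,0],
  ],
)

```text
t: 6.47
ee_pos: [0.5942, -0.1041, 0.0502]
tcp_rot: [[0.999, -0.045, -0.0], [-0.045, -0.999, -0.0], [-0.0, 0.0, -1.0]]
ft_force: [0.1, 0.2, -0.7]
opening: 0.005
grip_force: 0.0
```

>>> send_rows(
  targets=[
    [0,0,0.001,0],
    [0,0,0,0],
  ],
)

```text
t: 6.63
ee_pos: [0.5942, -0.1041, 0.0492]
tcp_rot: [[0.999, -0.045, -0.0], [-0.045, -0.999, -0.0], [-0.0, 0.0, -1.0]]
ft_force: [0.7, 0.3, 0.5]
opening: 0.005
grip_force: 0.0
```

>>> send_rows(
  targets=[
    [0,0,0.001,0],
    [0,0,0.001,0],
    [0,0,0.001,0],
  ],
)

```text
t: 6.88
ee_pos: [0.5943, -0.1041, 0.0463]
tcp_rot: [[0.999, -0.045, 0.0], [-0.045, -0.999, -0.0], [0.0, 0.0, -1.0]]
ft_force: [0.1, 0.5, -0.1]
opening: 0.001
grip_force: 0.0
```

>>> send_rows(
  targets=[
    [0,0,0.001,0],
    [0,0,0.001,0],
    [0,0,0.001,0],
  ],
)

```text
t: 7.13
ee_pos: [0.5942, -0.1041, 0.0432]
tcp_rot: [[0.999, -0.045, -0.0], [-0.045, -0.999, -0.0], [-0.0, 0.0, -1.0]]
ft_force: [0.6, -0.6, 0.1]
opening: 0.003
grip_force: 0.0
```

>>> send_rows(
  targets=[
    [0,0,0.001,0],
    [0,0,0.001,0],
    [0,0,0.001,0],
  ],
)

```text
t: 7.38
ee_pos: [0.5943, -0.1041, 0.0403]
tcp_rot: [[0.999, -0.045, 0.0], [-0.045, -0.999, -0.0], [0.0, 0.0, -1.0]]
ft_force: [-0.5, -0.1, 0.6]
opening: 0.005
grip_force: 0.0
```

>>> send_rows(
  targets=[
    [0,0,0.001,0],
    [0,0,0.001,0],
    [0,0,0.001,0],
  ],
)

```text
t: 7.63
ee_pos: [0.5943, -0.1041, 0.0373]
tcp_rot: [[0.999, -0.045, 0.0], [-0.045, -0.999, -0.0], [0.0, 0.0, -1.0]]
ft_force: [0.1, 0.7, -0.3]
opening: 0.002
grip_force: 0.0
```

>>> send_rows(
  targets=[
    [0,0,0.001,0],
    [0,0,0.001,0],
    [0,0,0.001,0],
  ],
)

```text
t: 7.88
ee_pos: [0.5943, -0.1041, 0.0343]
tcp_rot: [[0.999, -0.045, 0.0], [-0.045, -0.999, -0.0], [0.0, 0.0, -1.0]]
ft_force: [-0.4, -0.2, 0.5]
opening: 0.004
grip_force: 0.0
```

Run:
```python
from h import *
s=env.sense();print(s['ee_pos'],s['ft_force'])
im=env.read_camera('wrist')[:,:,::-1];cv2.imwrite('pics/w3.png',im)
sc=env.read_camera('scene')[:,:,::-1];cv2.imwrite('pics/s3.png',sc)
print(proj('scene',s['ee_pos']+[0,0,-.014]),proj('scene',s['ee_pos']+[0,0,.013]))
a=cv2.resize(im[190:280,215:335],(480,360),interpolation=cv2.INTER_CUBIC)
b=cv2.resize(sc[170:260,250:330],(320,360),interpolation=cv2.INTER_CUBIC)
cv2.imwrite('pics/c3.png',np.hstack([a,b]))
```

```text
[ 0.59429963 -0.10412325  0.03427686] [-0.37841022 -0.16811865  0.5055409 ]
(np.float64(286.92880526476364), np.float64(236.0063284219638)) (np.float64(286.82911616740967), np.float64(227.66064476688177))
```

View pics/c3.png

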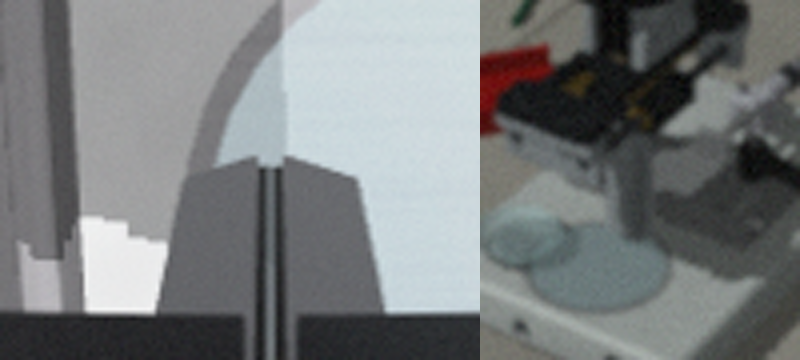

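The tip in the scene crop sits at px (289,230), about z≈0.04–0.047. The fingertips are therefore actually shorter than stated, roughly 6–13 mm behind the TCP. I'll confirm by a gentle touch on the base.

>>> send_rows(
  targets=[
    [0,0,0.001,0],
    [0,0,0.001,0],
  ],
)

```text
t: 8.15
ee_pos: [0.5944, -0.1041, 0.0324]
tcp_rot: [[0.999, -0.045, 0.0], [-0.045, -0.999, -0.0], [0.0, 0.0, -1.0]]
ft_force: [-0.2, -0.2, 0.8]
opening: 0.004
grip_force: 0.0
```

>>> send_rows(
  targets=[
    [0,0,0.001,0],
    [0,0,0.001,0],
  ],
)

```text
t: 8.32
ee_pos: [0.5943, -0.1041, 0.0307]
tcp_rot: [[0.999, -0.045, 0.0], [-0.045, -0.999, -0.0], [0.0, 0.0, -1.0]]
ft_force: [-2.3, 0.1, 9.2]
opening: 0.008
grip_force: 4.7
```

>>> send_rows(
  targets=[
    [0,0,0.001,0],
    [0,0,0,0],
  ],
)

```text
t: 8.48
ee_pos: [0.5943, -0.1041, 0.0307]
tcp_rot: [[0.999, -0.045, 0.0], [-0.045, -0.999, -0.0], [0.0, 0.0, -1.0]]
ft_force: [-1.5, 0.4, 7.1]
opening: 0.004
grip_force: 3.8
```

>>> send_rows(
  targets=[
    [0,0,0.001,0],
    [0,0,0,0],
  ],
)

```text
t: 8.65
ee_pos: [0.5944, -0.1041, 0.0306]
tcp_rot: [[0.999, -0.045, 0.001], [-0.045, -0.999, -0.0], [0.001, 0.0, -1.0]]
ft_force: [-3.6, 1.1, 12.9]
opening: 0.002
grip_force: 6.4
```

Contact at TCP z=0.0307, so the tips are about 9 mm behind the TCP. Compliance is about 6 N/mm, which is gentle enough. Raise to tips 7 mm above the base and push.

>>> send_rows(
  targets=[
    [0,0,-0.0095,0],
    [0,0,0,0],
    [0,-0.004,0,0],
    [0,-0.004,0,0],
    [0,-0.003,0,0],
    [0,0,0,0],
  ],
)

```text
t: 9.15
ee_pos: [0.5944, -0.0922, 0.0373]
tcp_rot: [[0.999, -0.044, -0.001], [-0.044, -0.999, 0.001], [-0.001, -0.0, -1.0]]
ft_force: [-0.4, 0.6, 0.9]
opening: 0.007
grip_force: 0.0
```

>>> send_rows(
  targets=[
    [0,-0.001,0,0],
    [0,-0.001,0,0],
    [0,0,0,0],
  ],
)

```text
t: 9.4
ee_pos: [0.5948, -0.0909, 0.0376]
tcp_rot: [[0.999, -0.045, -0.0], [-0.045, -0.999, 0.0], [-0.0, -0.0, -1.0]]
ft_force: [-0.4, -0.1, -0.2]
opening: 0.005
grip_force: 0.0
```

>>> send_rows(
  targets=[
    [0,-0.001,0,0],
    [0,-0.001,0,0],
    [0,0,0,0],
  ],
)

```text
t: 9.65
ee_pos: [0.595, -0.089, 0.0379]
tcp_rot: [[0.999, -0.045, 0.0], [-0.045, -0.999, -0.0], [0.0, 0.0, -1.0]]
ft_force: [0.5, -0.5, -0.4]
opening: 0.006
grip_force: 0.0
```

>>> send_rows(
  targets=[
    [0,-0.001,0,0],
    [0,0,0,0],
  ],
)

```text
t: 9.82
ee_pos: [0.595, -0.088, 0.0379]
tcp_rot: [[0.999, -0.045, 0.0], [-0.045, -0.999, -0.0], [0.0, -0.0, -1.0]]
ft_force: [-0.3, 0.5, 0.4]
opening: 0.003
grip_force: 0.0
```

>>> send_rows(
  targets=[
    [0,-0.001,0,0],
    [0,0,0,0],
  ],
)

```text
t: 9.98
ee_pos: [0.5951, -0.0878, 0.0379]
tcp_rot: [[0.999, -0.045, 0.0], [-0.045, -0.999, -0.001], [0.0, 0.001, -1.0]]
ft_force: [-0.2, -1.6, -0.2]
opening: 0.004
grip_force: 1.0
```

>>> send_rows(
  targets=[
    [0,-0.001,0,0],
    [0,0,0,0],
  ],
)

```text
t: 10.15
ee_pos: [0.5952, -0.0867, 0.0379]
tcp_rot: [[0.999, -0.045, 0.0], [-0.045, -0.999, -0.001], [0.0, 0.001, -1.0]]
ft_force: [0.3, -3.6, -0.3]
opening: 0.003
grip_force: 1.6
```

>>> send_rows(
  targets=[
    [0,-0.001,0,0],
    [0,-0.001,0,0],
    [0,0,0,0],
  ],
)

```text
t: 10.4
ee_pos: [0.5952, -0.0841, 0.0379]
tcp_rot: [[0.999, -0.045, 0.0], [-0.045, -0.999, -0.0], [0.0, 0.0, -1.0]]
ft_force: [-0.1, -2.9, 0.3]
opening: 0.005
grip_force: 1.5
```

>>> send_rows(
  targets=[
    [0,-0.001,0,0],
    [0,-0.001,0,0],
    [0,0,0,0],
  ],
)

```text
t: 10.65
ee_pos: [0.5953, -0.0819, 0.0379]
tcp_rot: [[0.999, -0.045, 0.0], [-0.045, -0.999, 0.0], [0.0, -0.0, -1.0]]
ft_force: [1.7, -2.7, -0.5]
opening: 0.004
grip_force: 1.4
```

>>> send_rows(
  targets=[
    [0,-0.0005,0,0],
    [0,-0.0005,0,0],
  ],
)

```text
t: 10.82
ee_pos: [0.5954, -0.0811, 0.0379]
tcp_rot: [[0.999, -0.045, 0.0], [-0.045, -0.999, -0.0], [0.0, 0.0, -1.0]]
ft_force: [-1.1, -3.0, 0.0]
opening: 0.004
grip_force: 1.6
```

>>> send_rows(
  targets=[
    [0,-0.0005,0,0],
    [0,-0.0005,0,0],
  ],
)

```text
t: 10.98
ee_pos: [0.5954, -0.0801, 0.0379]
tcp_rot: [[0.999, -0.045, 0.0], [-0.045, -0.999, -0.0], [0.0, 0.0, -1.0]]
ft_force: [0.2, -3.9, -0.0]
opening: 0.006
grip_force: 1.7
```

Friction ≈3 N; travel so far ≈7.8 mm. Continue in 0.5 mm steps.

>>> send_rows(
  targets=[
    [0,-0.0005,0,0],
    [0,0,0,0],
  ],
)

```text
t: 11.15
ee_pos: [0.5954, -0.0795, 0.0379]
tcp_rot: [[0.999, -0.045, 0.0], [-0.045, -0.999, -0.0], [0.0, 0.0, -1.0]]
ft_force: [0.2, -3.4, 0.4]
opening: 0.007
grip_force: 1.5
```

>>> send_rows(
  targets=[
    [0,-0.0005,0,0],
    [0,0,0,0],
  ],
)

```text
t: 11.32
ee_pos: [0.5954, -0.0791, 0.0379]
tcp_rot: [[0.999, -0.045, 0.0], [-0.045, -0.999, -0.0], [0.0, 0.0, -1.0]]
ft_force: [-0.5, -3.3, -0.0]
opening: 0.006
grip_force: 1.6
```

>>> send_rows(
  targets=[
    [0,-0.0005,0,0],
    [0,0,0,0],
  ],
)

```text
t: 11.48
ee_pos: [0.5955, -0.0786, 0.0379]
tcp_rot: [[0.999, -0.045, 0.0], [-0.045, -0.999, -0.0], [0.0, 0.0, -1.0]]
ft_force: [-0.2, -3.6, -0.4]
opening: 0.002
grip_force: 1.7
```

>>> send_rows(
  targets=[
    [0,-0.0005,0,0],
    [0,0,0,0],
  ],
)

```text
t: 11.65
ee_pos: [0.5955, -0.0786, 0.0379]
tcp_rot: [[0.999, -0.045, 0.0], [-0.045, -0.999, -0.001], [0.0, 0.001, -1.0]]
ft_force: [-0.6, -5.4, -0.2]
opening: 0.004
grip_force: 2.5
```

>>> send_rows(
  targets=[
    [0,-0.0004,0,0],
    [0,0,0,0],
  ],
)

```text
t: 11.82
ee_pos: [0.5955, -0.0786, 0.0379]
tcp_rot: [[0.999, -0.045, 0.0], [-0.045, -0.999, -0.002], [0.0, 0.002, -1.0]]
ft_force: [-1.2, -5.8, 0.1]
opening: 0.006
grip_force: 2.9
```

>>> send_rows(
  targets=[
    [0,0,0,0],
  ],
)

```text
t: 11.9
ee_pos: [0.5955, -0.0786, 0.0379]
tcp_rot: [[0.999, -0.045, -0.0], [-0.045, -0.999, -0.002], [0.0, 0.002, -1.0]]
ft_force: [-0.7, -6.3, 0.4]
opening: 0.005
grip_force: 2.9
```

>>> send_rows(
  targets=[
    [0,-0.0005,0,0],
    [0,0,0,0],
    [0,0,0,0],
  ],
)

```text
t: 12.15
ee_pos: [0.5955, -0.0786, 0.0379]
tcp_rot: [[0.999, -0.045, 0.0], [-0.045, -0.999, -0.002], [0.0, 0.002, -1.0]]
ft_force: [-1.6, -6.8, 0.1]
opening: 0.002
grip_force: 3.4
```

>>> send_rows(
  targets=[
    [0,0,0,0],
  ],
)

```text
t: 12.23
ee_pos: [0.5955, -0.0786, 0.0379]
tcp_rot: [[0.999, -0.045, 0.0], [-0.045, -0.999, -0.002], [0.0, 0.002, -1.0]]
ft_force: [-0.7, -6.5, -0.2]
opening: 0.006
grip_force: 3.4
```

>>> send_rows(
  targets=[
    [0,-0.0008,0,0],
    [0,0,0,0],
    [0,0,0,0],
  ],
)

```text
t: 12.48
ee_pos: [0.5955, -0.0785, 0.0379]
tcp_rot: [[0.999, -0.044, -0.0], [-0.044, -0.999, -0.004], [0.0, 0.004, -1.0]]
ft_force: [-0.9, -8.9, 0.4]
opening: 0.006
grip_force: 4.3
```

>>> send_rows(
  targets=[
    [0,0,0,0],
  ],
)

```text
t: 12.57
ee_pos: [0.5955, -0.0785, 0.0379]
tcp_rot: [[0.999, -0.044, -0.0], [-0.044, -0.999, -0.004], [0.0, 0.004, -1.0]]
ft_force: [-0.6, -8.4, -0.3]
opening: 0.002
grip_force: 4.3
```

Tip force ≈5 N (8.5 total minus 3.3 friction), a proper touch. I back off and go to lever B first, because its clockwise drag presses the rail toward the tip, not off it.

>>> send_rows(
  targets=[
    [0,0.001,0,0],
    [0,0.002,0,0],
    [0,0.003,0,0],
    [0,0,-0.025,0],
    [0,0,-0.025,0],
    [0,0,0,0],
    [0.0229,-0.0188,0,0],
    [0.0229,-0.0188,0,0],
    [0.0229,-0.0188,0,0],
    [0.0229,-0.0188,0,0],
    [0,0,0,0.09],
    [0,0,0,0.09],
    [0,0,0,0],
    [0,0,0,0],
  ],
)

```text
t: 13.73
ee_pos: [0.6896, -0.0105, 0.0869]
tcp_rot: [[0.975, -0.221, -0.002], [-0.221, -0.975, 0.001], [-0.002, -0.001, -1.0]]
ft_force: [-0.3, -0.4, 0.4]
opening: 0.004
grip_force: 0.0
```

```bash
cat >> h.py <<'E'
AX=dict(A=np.array([.5505,-.023]),B=np.array([.6405,-.027]))
def tq(k,s=None):
    s=s or env.sense();d=s['ee_pos'][:2]-AX[k];f=s['ft_force']
    R=s['tcp_rot'].T@np.array([*(AX[k]-s['ee_pos'][:2]),0])
    print('t',round(s['t'],2),'pos',s['ee_pos'].round(4),'F',f.round(1),'Mz',s['wrist_torque'].round(3),'tz',round(d[0]*f[1]-d[1]*f[0],3),'+Mz',round(d[0]*f[1]-d[1]*f[0]+s['wrist_torque'][2],3),'axis in tool',R[:2].round(4),'yaw',np.degrees(np.arctan2(s['tcp_rot'][1,0],s['tcp_rot'][0,0])).round(1),'j6',s['joint_pos'][5].round(2))
E
python3 - <<'E'
from h import *
tq('B');tq('A')
s=env.sense();im=env.read_camera('wrist')[:,:,::-1];cv2.imwrite('pics/w4.png',im)
t=env.read_camera('top')[:,:,::-1];cv2.imwrite('pics/t4.png',t)
c=cv2.resize(im[60:300,60:360],(500,400));d=cv2.resize(t[140:245,220:310],(300,400),interpolation=cv2.INTER_CUBIC)
cv2.imwrite('pics/c4.png',np.hstack([c,d]))
E
```

```text
t 13.73 pos [ 0.6896 -0.0105  0.0869] F [-0.3 -0.4  0.4] Mz [ 0.036 -0.022  0.023] tz -0.017 +Mz 0.006 axis in tool [-0.0442  0.0269] yaw -12.8 j6 1.68
t 13.73 pos [ 0.6896 -0.0105  0.0869] F [-0.3 -0.4  0.4] Mz [ 0.036 -0.022  0.023] tz -0.056 +Mz -0.034 axis in tool [-0.1329  0.0429] yaw -12.8 j6 1.68
```

View pics/c4.png

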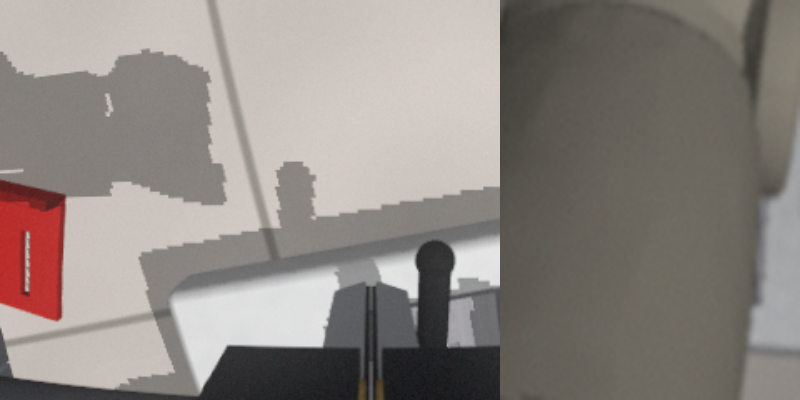

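Fingers are beside the arm of lever B and parallel with it (arm end at crop (433,255), finger edge at 413). Descend and make contact.

>>> send_rows(
  targets=[
    [0,0,0.013,0],
    [0,0,0.013,0],
    [0,0,0,0],
    [0,0.002,0,0],
    [0,0.002,0,0],
    [0,0,0,0],
  ],
)

```text
t: 14.33
ee_pos: [0.6898, -0.016, 0.0629]
tcp_rot: [[0.975, -0.224, 0.002], [-0.224, -0.975, -0.0], [0.002, 0.0, -1.0]]
ft_force: [0.1, -0.7, -0.4]
opening: 0.003
grip_force: 0.0
```

>>> send_rows(
  targets=[
    [0,0.001,0,0],
    [0,0.001,0,0],
    [0,0,0,0],
  ],
)

```text
t: 14.58
ee_pos: [0.6893, -0.0172, 0.0625]
tcp_rot: [[0.975, -0.224, 0.001], [-0.224, -0.975, 0.0], [0.001, -0.001, -1.0]]
ft_force: [0.9, 0.9, 1.9]
opening: 0.008
grip_force: 0.3
```

>>> send_rows(
  targets=[
    [0,0.001,0,0],
    [0,0.001,0,0],
    [0,0,0,0],
  ],
)

```text
t: 14.83
ee_pos: [0.6892, -0.018, 0.0623]
tcp_rot: [[0.975, -0.224, 0.002], [-0.224, -0.975, 0.002], [0.001, -0.002, -1.0]]
ft_force: [1.6, 5.5, 1.1]
opening: 0.001
grip_force: 2.3
```

```bash
python3 -c "
from h import *
tq('B')"
```

```text
t 14.83 pos [ 0.6892 -0.018   0.0623] F [1.6 5.5 1.1] Mz [ 0.864 -0.332 -0.009] tz 0.252 +Mz 0.244 axis in tool [-0.0454  0.0196] yaw -12.9 j6 1.67
```

>>> send_rows(
  targets=[
    [0.001,0.0023,0,0.05],
    [0.001,0.0023,0,0.05],
    [0.001,0.0023,0,0.05],
    [0.001,0.0023,0,0.05],
    [0,0,0,0],
  ],
)

```text
t: 15.25
ee_pos: [0.6894, -0.0284, 0.0618]
tcp_rot: [[0.91, -0.414, -0.0], [-0.414, -0.91, 0.001], [-0.001, -0.001, -1.0]]
ft_force: [1.1, 3.9, 1.0]
opening: 0.006
grip_force: 2.2
```

```bash
python3 -c "
from h import *
tq('B')"
```

```text
t 15.25 pos [ 0.6894 -0.0284  0.0618] F [1.1 3.9 1. ] Mz [ 0.889 -0.217 -0.048] tz 0.19 +Mz 0.143 axis in tool [-0.0451  0.019 ] yaw -24.4 j6 1.85
```

>>> send_rows(
  targets=[
    [0.001,0.0023,0,0.05],
    [0.001,0.0023,0,0.05],
    [0,0,0,0],
  ],
)

```text
t: 15.5
ee_pos: [0.6889, -0.0333, 0.0616]
tcp_rot: [[0.865, -0.501, -0.001], [-0.501, -0.865, 0.002], [-0.002, -0.001, -1.0]]
ft_force: [0.4, 4.8, 0.2]
opening: 0.006
grip_force: 2.2
```

>>> send_rows(
  targets=[
    [0.001,0.0023,0,0.05],
    [0.001,0.0023,0,0.05],
    [0,0,0,0],
  ],
)

```text
t: 15.75
ee_pos: [0.6881, -0.0376, 0.0616]
tcp_rot: [[0.811, -0.585, -0.001], [-0.585, -0.811, 0.003], [-0.002, -0.002, -1.0]]
ft_force: [0.3, 5.8, 2.1]
opening: 0.003
grip_force: 2.6
```

```bash
python3 -c "
from h import *
tq('B')"
```

```text
t 15.75 pos [ 0.6881 -0.0376  0.0616] F [0.3 5.8 2.1] Mz [ 1.232 -0.107 -0.058] tz 0.28 +Mz 0.222 axis in tool [-0.0448  0.0193] yaw -35.8 j6 2.04
```

>>> send_rows(
  targets=[
    [0.001,0.0023,0,0.05],
    [0,0,0,0],
    [0,0,0,0],
  ],
)

```text
t: 16.0
ee_pos: [0.6876, -0.0396, 0.0616]
tcp_rot: [[0.782, -0.624, -0.001], [-0.624, -0.782, 0.003], [-0.003, -0.002, -1.0]]
ft_force: [1.0, 7.3, -0.0]
opening: 0.003
grip_force: 2.8
```

```bash
python3 -c "
from h import *
tq('B')"
```

```text
t 16.0 pos [ 0.6876 -0.0396  0.0616] F [ 1.   7.3 -0. ] Mz [ 1.335 -0.136 -0.069] tz 0.357 +Mz 0.288 axis in tool [-0.0447  0.0196] yaw -38.6 j6 2.08
```

>>> send_rows(
  targets=[
    [0.001,0.0023,0,0.05],
    [0,0,0,0],
    [0,0,0,0],
  ],
)

```text
t: 16.25
ee_pos: [0.6871, -0.0416, 0.0616]
tcp_rot: [[0.75, -0.662, -0.001], [-0.662, -0.75, 0.004], [-0.003, -0.002, -1.0]]
ft_force: [0.3, 7.0, 0.5]
opening: 0.006
grip_force: 3.1
```

```bash
python3 -c "
from h import *
tq('B')"
```

```text
t 16.25 pos [ 0.6871 -0.0416  0.0616] F [0.3 7.  0.5] Mz [ 1.419 -0.148 -0.037] tz 0.332 +Mz 0.296 axis in tool [-0.0446  0.0199] yaw -41.4 j6 2.13
```

>>> send_rows(
  targets=[
    [0.0008,0.0018,0,0.04],
    [0,0,0,0],
    [0,0,0,0],
  ],
)

```text
t: 16.5
ee_pos: [0.6866, -0.0432, 0.0616]
tcp_rot: [[0.722, -0.691, -0.0], [-0.691, -0.722, 0.004], [-0.003, -0.003, -1.0]]
ft_force: [1.2, 8.5, 0.1]
opening: 0.004
grip_force: 3.3
```

```bash
python3 -c "
from h import *
tq('B')"
```

```text
t 16.5 pos [ 0.6866 -0.0432  0.0616] F [1.2 8.5 0.1] Mz [ 1.538 -0.253 -0.062] tz 0.409 +Mz 0.347 axis in tool [-0.0445  0.0202] yaw -43.7 j6 2.17
```

>>> send_rows(
  targets=[
    [0,0,0,0],
  ],
)

```text
t: 16.58
ee_pos: [0.6866, -0.0432, 0.0616]
tcp_rot: [[0.723, -0.691, -0.0], [-0.691, -0.723, 0.004], [-0.003, -0.003, -1.0]]
ft_force: [1.2, 7.9, -0.0]
opening: 0.005
grip_force: 3.3
```

```bash
python3 -c "
from h import *
tq('B')"
```

```text
t 16.58 pos [ 0.6866 -0.0432  0.0616] F [ 1.2  7.9 -0. ] Mz [ 1.57  -0.227 -0.024] tz 0.384 +Mz 0.359 axis in tool [-0.0445  0.0202] yaw -43.7 j6 2.17
```

>>> send_rows(
  targets=[
    [0.0009,0.002,0,0.045],
    [0,0,0,0],
    [0,0,0,0],
  ],
)

```text
t: 16.83
ee_pos: [0.686, -0.045, 0.0616]
tcp_rot: [[0.691, -0.723, -0.0], [-0.723, -0.691, 0.005], [-0.003, -0.003, -1.0]]
ft_force: [1.4, 8.6, -0.3]
opening: 0.008
grip_force: 3.5
```

```bash
python3 -c "
from h import *
tq('B')"
```

```text
t 16.83 pos [ 0.686  -0.045   0.0616] F [ 1.4  8.6 -0.3] Mz [ 1.665 -0.276 -0.064] tz 0.415 +Mz 0.351 axis in tool [-0.0444  0.0205] yaw -46.3 j6 2.21
```

>>> send_rows(
  targets=[
    [0,0,0,0],
  ],
)

```text
t: 16.92
ee_pos: [0.686, -0.0449, 0.0616]
tcp_rot: [[0.691, -0.723, -0.0], [-0.723, -0.691, 0.004], [-0.003, -0.003, -1.0]]
ft_force: [2.2, 8.0, 0.6]
opening: 0.005
grip_force: 3.4
```

```bash
python3 -c "
from h import *
tq('B')"
```

```text
t 16.92 pos [ 0.686  -0.0449  0.0616] F [2.2 8.  0.6] Mz [ 1.687 -0.276 -0.028] tz 0.405 +Mz 0.377 axis in tool [-0.0444  0.0205] yaw -46.3 j6 2.21
```

>>> send_rows(
  targets=[
    [0.0009,0.002,0,0.045],
    [0,0,0,0],
    [0,0,0,0],
  ],
)

```text
t: 17.17
ee_pos: [0.6853, -0.0467, 0.0616]
tcp_rot: [[0.657, -0.754, 0.0], [-0.754, -0.657, 0.005], [-0.004, -0.003, -1.0]]
ft_force: [1.8, 9.4, -0.6]
opening: 0.004
grip_force: 3.6
```

```bash
python3 -c "
from h import *
tq('B')"
```

```text
t 17.17 pos [ 0.6853 -0.0467  0.0616] F [ 1.8  9.4 -0.6] Mz [ 1.8   -0.33  -0.033] tz 0.457 +Mz 0.424 axis in tool [-0.0443  0.0208] yaw -48.9 j6 2.25
```

>>> send_rows(
  targets=[
    [0,0,0,0],
  ],
)

```text
t: 17.25
ee_pos: [0.6853, -0.0467, 0.0616]
tcp_rot: [[0.657, -0.754, 0.0], [-0.754, -0.657, 0.005], [-0.004, -0.003, -1.0]]
ft_force: [1.2, 9.1, 0.3]
opening: 0.004
grip_force: 3.6
```

```bash
python3 -c "
from h import *
tq('B')"
```

```text
t 17.25 pos [ 0.6853 -0.0467  0.0616] F [1.2 9.1 0.3] Mz [ 1.782 -0.306 -0.02 ] tz 0.429 +Mz 0.409 axis in tool [-0.0443  0.0208] yaw -48.9 j6 2.25
```

Lever B is at ≈0.42 N m, firm. Back off, lift, turn for lever A.

>>> send_rows(
  targets=[
    [0,-0.003,0,0],
    [0,-0.005,0,0],
    [0,0,-0.0135,0],
    [0,0,-0.0135,0],
    [0,0,0,-0.117],
    [0,0,0,-0.117],
    [0,0,0,-0.117],
    [0,0,0,-0.117],
    [0,0,0,-0.117],
    [0,0,0,-0.117],
    [0,0,0,-0.117],
    [0,0,0,-0.117],
    [0,0,0,-0.117],
    [0,0,0,0],
  ],
)

```text
t: 18.42
ee_pos: [0.6911, -0.046, 0.0886]
tcp_rot: [[0.98, 0.199, -0.001], [0.199, -0.98, -0.002], [-0.001, 0.002, -1.0]]
ft_force: [0.4, -0.7, -0.1]
opening: 0.007
grip_force: 0.0
```

```bash
python3 -c "
from h import *
tq('A');s=env.sense();print(s['tcp_rot'].T@(np.array([.512,-.059,.088])-s['ee_pos']))"
```

```text
t 18.42 pos [ 0.6911 -0.046   0.0886] F [ 0.4 -0.7 -0.1] Mz [ 0.058 -0.033 -0.001] tz -0.083 +Mz -0.084 axis in tool [-0.1332 -0.0506] yaw 11.5 j6 1.21
[-0.17808814 -0.02303202  0.00081525]
```

>>> send_rows(
  targets=[
    [-0.0297,-0.0038,0,0],
    [-0.0297,-0.0038,0,0],
    [-0.0297,-0.0038,0,0],
    [-0.0297,-0.0038,0,0],
    [-0.0297,-0.0038,0,0],
    [-0.0297,-0.0038,0,0],
    [0,0,0,0],
    [0,0,0.013,0],
    [0,0,0.0135,0],
    [0,0,0,0],
    [0,0,0,0],
  ],
)

```text
t: 19.33
ee_pos: [0.5121, -0.0579, 0.0621]
tcp_rot: [[0.981, 0.195, -0.001], [0.195, -0.981, -0.001], [-0.001, 0.0, -1.0]]
ft_force: [0.2, 0.4, 0.2]
opening: 0.004
grip_force: 0.0
```

>>> send_rows(
  targets=[
    [0,-0.002,0,0],
    [0,-0.002,0,0],
    [0,0,0,0],
  ],
)

```text
t: 19.58
ee_pos: [0.5118, -0.0533, 0.0629]
tcp_rot: [[0.98, 0.197, 0.001], [0.197, -0.98, -0.0], [0.001, 0.001, -1.0]]
ft_force: [-0.5, -0.1, 0.4]
opening: 0.005
grip_force: 0.0
```

>>> send_rows(
  targets=[
    [0,-0.001,0,0],
    [0,-0.001,0,0],
    [0,0,0,0],
  ],
)

```text
t: 19.83
ee_pos: [0.5109, -0.0513, 0.0625]
tcp_rot: [[0.98, 0.197, 0.0], [0.197, -0.98, -0.0], [0.0, 0.0, -1.0]]
ft_force: [0.5, 0.3, -0.2]
opening: 0.004
grip_force: 0.0
```

```bash
python3 -c "
from h import *
tq('A')"
```

```text
t 19.83 pos [ 0.5109 -0.0513  0.0625] F [ 0.5  0.3 -0.2] Mz [-0.044 -0.004 -0.001] tz 0.002 +Mz 0.001 axis in tool [ 0.0444 -0.02  ] yaw 11.3 j6 1.14
```

>>> send_rows(
  targets=[
    [0,-0.001,0,0],
    [0,-0.001,0,0],
    [0,0,0,0],
  ],
)

```text
t: 20.08
ee_pos: [0.5104, -0.0494, 0.0624]
tcp_rot: [[0.98, 0.197, -0.0], [0.197, -0.98, 0.0], [-0.0, -0.0, -1.0]]
ft_force: [0.1, 0.5, 0.1]
opening: 0.006
grip_force: 0.0
```

>>> send_rows(
  targets=[
    [0,-0.001,0,0],
    [0,-0.001,0,0],
    [0,0,0,0],
  ],
)

```text
t: 20.33
ee_pos: [0.51, -0.0475, 0.0623]
tcp_rot: [[0.98, 0.197, -0.0], [0.197, -0.98, -0.0], [-0.0, -0.0, -1.0]]
ft_force: [0.1, -0.6, 0.1]
opening: 0.008
grip_force: 0.0
```

```bash
python3 -c "
from h import *
tq('A')"
```

```text
t 20.33 pos [ 0.51   -0.0475  0.0623] F [ 0.1 -0.6  0.1] Mz [0.043 0.007 0.003] tz 0.026 +Mz 0.029 axis in tool [ 0.0445 -0.016 ] yaw 11.3 j6 1.14
```

>>> send_rows(
  targets=[
    [0,-0.001,0,0],
    [0,-0.001,0,0],
    [0,0,0,0],
  ],
)

```text
t: 20.58
ee_pos: [0.51, -0.0466, 0.0624]
tcp_rot: [[0.98, 0.197, 0.001], [0.197, -0.98, -0.002], [0.0, 0.002, -1.0]]
ft_force: [-0.7, -3.7, -1.0]
opening: 0.003
grip_force: 1.7
```

>>> send_rows(
  targets=[
    [0,-0.001,0,0],
    [0,-0.001,0,0],
    [0,0,0,0],
  ],
)

```text
t: 20.83
ee_pos: [0.5095, -0.0449, 0.0624]
tcp_rot: [[0.98, 0.197, 0.0], [0.197, -0.98, -0.002], [-0.0, 0.003, -1.0]]
ft_force: [0.5, -5.9, -0.8]
opening: 0.005
grip_force: 2.6
```

```bash
python3 -c "
from h import *
tq('A')"
```

```text
t 20.83 pos [ 0.5095 -0.0449  0.0624] F [ 0.5 -5.9 -0.8] Mz [-0.998 -0.007  0.014] tz 0.252 +Mz 0.266 axis in tool [ 0.0445 -0.0134] yaw 11.4 j6 1.15
```

>>> send_rows(
  targets=[
    [-0.0007,-0.0023,0,0.07],
    [-0.0008,-0.0023,0,0.07],
    [-0.0009,-0.0023,0,0.07],
    [0,0,0,0],
  ],
)

```text
t: 21.17
ee_pos: [0.5056, -0.0379, 0.0621]
tcp_rot: [[1.0, -0.013, -0.001], [-0.013, -1.0, -0.002], [-0.001, 0.002, -1.0]]
ft_force: [0.1, -5.5, -1.6]
opening: 0.007
grip_force: 2.4
```

```bash
python3 -c "
from h import *
tq('A')"
```

```text
t 21.17 pos [ 0.5056 -0.0379  0.0621] F [ 0.1 -5.5 -1.6] Mz [-0.976  0.088 -0.031] tz 0.249 +Mz 0.218 axis in tool [ 0.0447 -0.0155] yaw -0.7 j6 1.37
```

>>> send_rows(
  targets=[
    [-0.001,-0.0023,0,0.05],
    [-0.001,-0.0023,0,0.05],
    [0,0,0,0],
  ],
)

```text
t: 21.42
ee_pos: [0.504, -0.033, 0.0621]
tcp_rot: [[0.994, -0.111, -0.0], [-0.111, -0.994, -0.001], [-0.0, 0.001, -1.0]]
ft_force: [-0.0, -5.4, -2.4]
opening: 0.009
grip_force: 2.4
```

```bash
python3 -c "
from h import *
tq('A')"
```

```text
t 21.42 pos [ 0.504  -0.033   0.0621] F [-0.  -5.4 -2.4] Mz [-0.925 -0.042 -0.012] tz 0.251 +Mz 0.238 axis in tool [ 0.0451 -0.0151] yaw -6.4 j6 1.48
```

>>> send_rows(
  targets=[
    [-0.0008,-0.0023,0,0.05],
    [-0.0008,-0.0023,0,0.05],
    [0,0,0,0],
  ],
)

```text
t: 21.67
ee_pos: [0.503, -0.0281, 0.0621]
tcp_rot: [[0.978, -0.209, -0.001], [-0.209, -0.978, -0.001], [-0.0, 0.001, -1.0]]
ft_force: [-0.0, -4.1, -2.0]
opening: 0.006
grip_force: 2.3
```

```bash
python3 -c "
from h import *
tq('A')"
```

```text
t 21.67 pos [ 0.503  -0.0281  0.0621] F [-0.  -4.1 -2. ] Mz [-0.894  0.019 -0.072] tz 0.196 +Mz 0.124 axis in tool [ 0.0454 -0.0149] yaw -12.1 j6 1.59
```

>>> send_rows(
  targets=[
    [-0.0008,-0.0023,0,0.05],
    [-0.0008,-0.0023,0,0.05],
    [0,0,0,0],
  ],
)

```text
t: 21.92
ee_pos: [0.5025, -0.0234, 0.062]
tcp_rot: [[0.952, -0.305, -0.001], [-0.305, -0.952, -0.001], [-0.0, 0.001, -1.0]]
ft_force: [-0.3, -5.2, -4.2]
opening: 0.002
grip_force: 2.4
```

```bash
python3 -c "
from h import *
tq('A')"
```

```text
t 21.92 pos [ 0.5025 -0.0234  0.062 ] F [-0.3 -5.2 -4.2] Mz [-0.94   0.044 -0.016] tz 0.251 +Mz 0.235 axis in tool [ 0.0456 -0.015 ] yaw -17.8 j6 1.7
```

>>> send_rows(
  targets=[
    [-0.0008,-0.0023,0.0006,0.05],
    [-0.0008,-0.0023,0.0006,0.05],
    [0,0,0,0],
  ],
)

```text
t: 22.17
ee_pos: [0.5024, -0.019, 0.0614]
tcp_rot: [[0.917, -0.399, -0.001], [-0.399, -0.917, -0.002], [-0.0, 0.002, -1.0]]
ft_force: [-2.1, -6.5, 1.1]
opening: 0.005
grip_force: 3.2
```

```bash
python3 -c "
from h import *
tq('A')"
```

```text
t 22.17 pos [ 0.5024 -0.019   0.0614] F [-2.1 -6.5  1.1] Mz [-1.15   0.271 -0.078] tz 0.32 +Mz 0.242 axis in tool [ 0.0457 -0.0155] yaw -23.5 j6 1.81
```

>>> send_rows(
  targets=[
    [-0.0008,-0.0023,0.0001,0.05],
    [-0.0008,-0.0023,0.0001,0.05],
    [0,0,0,0],
  ],
)

```text
t: 22.42
ee_pos: [0.5026, -0.0146, 0.0613]
tcp_rot: [[0.873, -0.488, -0.001], [-0.488, -0.873, -0.003], [0.0, 0.003, -1.0]]
ft_force: [-1.8, -8.1, 2.3]
opening: 0.005
grip_force: 3.8
```

```bash
python3 -c "
from h import *
tq('A')"
```

```text
t 22.42 pos [ 0.5026 -0.0146  0.0613] F [-1.8 -8.1  2.3] Mz [-1.397  0.395 -0.015] tz 0.405 +Mz 0.39 axis in tool [ 0.0459 -0.016 ] yaw -29.2 j6 1.92
```

>>> send_rows(
  targets=[
    [0,0,0,0],
    [0,0,0,0],
  ],
)

```text
t: 22.58
ee_pos: [0.5027, -0.0146, 0.0613]
tcp_rot: [[0.874, -0.487, -0.001], [-0.487, -0.874, -0.003], [0.0, 0.003, -1.0]]
ft_force: [-2.7, -6.7, 1.7]
opening: 0.006
grip_force: 3.7
```

```bash
python3 -c "
from h import *
tq('A')"
```

```text
t 22.58 pos [ 0.5027 -0.0146  0.0613] F [-2.7 -6.7  1.7] Mz [-1.304  0.38  -0.066] tz 0.344 +Mz 0.278 axis in tool [ 0.0459 -0.016 ] yaw -29.1 j6 1.92
```

>>> send_rows(
  targets=[
    [-0.0005,-0.0014,0.0001,0.03],
    [0,0,0,0],
    [0,0,0,0],
  ],
)

```text
t: 22.83
ee_pos: [0.5028, -0.0134, 0.0613]
tcp_rot: [[0.859, -0.512, -0.002], [-0.512, -0.859, -0.003], [0.0, 0.004, -1.0]]
ft_force: [-2.7, -7.9, 1.8]
opening: 0.006
grip_force: 4.1
```

```bash
python3 -c "
from h import *
tq('A')"
```

```text
t 22.83 pos [ 0.5028 -0.0134  0.0613] F [-2.7 -7.9  1.8] Mz [-1.431  0.458 -0.044] tz 0.402 +Mz 0.358 axis in tool [ 0.0459 -0.0163] yaw -30.8 j6 1.95
```

>>> send_rows(
  targets=[
    [-0.0005,-0.0014,0.0001,0.03],
    [0,0,0,0],
    [0,0,0,0],
  ],
)

```text
t: 23.08
ee_pos: [0.5029, -0.0121, 0.0612]
tcp_rot: [[0.843, -0.538, -0.002], [-0.538, -0.843, -0.003], [0.0, 0.004, -1.0]]
ft_force: [-2.4, -8.4, 3.3]
opening: 0.004
grip_force: 4.3
```

```bash
python3 -c "
from h import *
tq('A')"
```

```text
t 23.08 pos [ 0.5029 -0.0121  0.0612] F [-2.4 -8.4  3.3] Mz [-1.526  0.488 -0.007] tz 0.423 +Mz 0.416 axis in tool [ 0.0459 -0.0164] yaw -32.5 j6 1.98
```

>>> send_rows(
  targets=[
    [0,0,0,0],
  ],
)

```text
t: 23.17
ee_pos: [0.5029, -0.0122, 0.0612]
tcp_rot: [[0.843, -0.538, -0.002], [-0.538, -0.843, -0.003], [0.0, 0.004, -1.0]]
ft_force: [-2.2, -9.0, 3.0]
opening: 0.005
grip_force: 4.3
```

```bash
python3 -c "
from h import *
tq('A')"
```

```text
t 23.17 pos [ 0.5029 -0.0122  0.0612] F [-2.2 -9.   3. ] Mz [-1.521  0.554 -0.015] tz 0.45 +Mz 0.435 axis in tool [ 0.0459 -0.0164] yaw -32.5 j6 1.98
```

Lever A is at ≈0.42 N m. Withdraw and check from above.

>>> send_rows(
  targets=[
    [0,0.003,0,0],
    [0,0.005,0,0],
    [0,0,-0.02,0],
    [0,0,-0.03,0],
    [0,0,-0.035,0],
    [0,0,0,-0.12],
    [0,0,0,-0.12],
    [0,0,0,-0.12],
    [0,0,0,-0.12],
    [0.015,0.02,0,0],
    [0.015,0.02,0,0],
    [0,0.02,0,0],
    [0,0,0,0],
    [0,0,0,0],
  ],
)

```text
t: 24.33
ee_pos: [0.5235, -0.079, 0.1455]
tcp_rot: [[0.996, -0.093, -0.001], [-0.093, -0.996, 0.002], [-0.001, -0.002, -1.0]]
ft_force: [-0.4, 0.7, 0.1]
opening: 0.004
grip_force: 0.0
```

Run:
```python
from h import *
s=env.sense();im=env.read_camera('wrist')[:,:,::-1];print(s['ee_pos'],s['ft_force'])
t=proj('wrist',[.5955,.0115,.056],s);print(t)
b=proj('wrist',[.595,-.02,.06],s)
u,v=int(b[0]),int(b[1])
x0,y0=max(u-75,0),max(v-65,0)
c=im[y0:y0+130,x0:x0+150];print(x0,y0)
cv2.imwrite('pics/w5.png',cv2.resize(c,(750,600*130//120 if 0 else 600),interpolation=cv2.INTER_CUBIC))
```

```text
[ 0.52354793 -0.07902052  0.14546447] [-0.44965406  0.69284475  0.07692141]
(np.float64(171.98112214051713), np.float64(132.0543121468751))
129 62
```

View pics/w5.png

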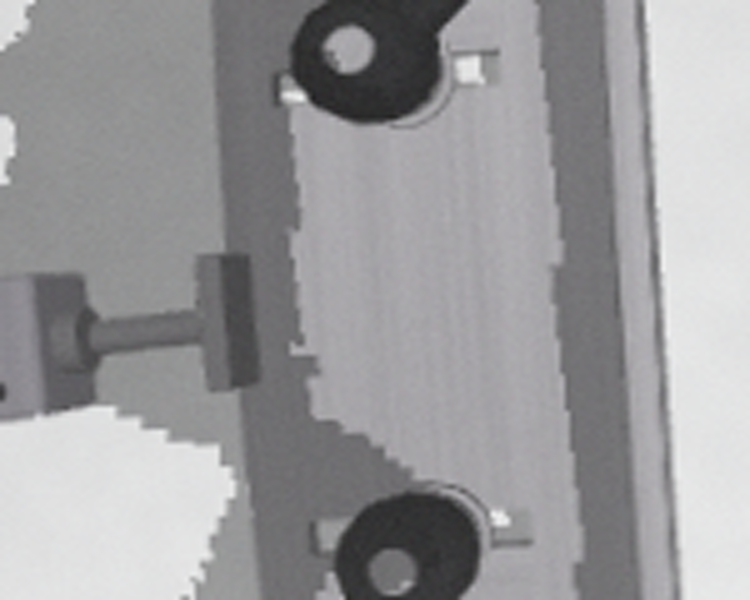

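The spindle runs right up to the tab's face at crop (205,328) with no gap, and both levers are turned. The tool is clear of everything, so I hand in.

```bash
python3 -c "
from plant import env
print(env.sign_off())"
```

```text
the job is handed in; nothing more can be done
None
```

The rail's tab rests on the micrometer tip, set with a touch of about 5 N, and both levers are tightened clockwise to about 0.42 N m each. The job was handed in at about 24 s, and the fingertips, which proved about 23 mm shorter than stated, only lightly touched the base (up to 13 N) when I checked their height.

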